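# Park a press guide roller at the top stop of its sloped gutter and bolt it in

## Task

Push the steel roller up its sloped gutter with your fingertips, over the crest, until it rests in the dip against the tall stop at the top and cannot roll back. Then push the black head of the sliding bolt fully in, so that its rod bars the gutter behind the roller. Grasp and lift nothing, and leave the loose things standing round the gutter where they are.

Things in the scene. Friction and masses are not known exactly. Their poses are not given: they have to be found in the camera images.
- gutter: Fixed aluminium gutter on a wooden base (84x250x6 mm) on a plywood board. Origin: centre of the base's underside = board top, world z 0.033. Frame: +y level, uphill along the gutter, +x across it, z up; the bolt is on the -x side. Its floor is 50 mm wide between walls 3 thick and 12 above it (outer faces x +-28). It climbs 7 deg to a crest, then dips 5 deg to a tall stop.
- ramp: The gutter's climbing floor, fixed. Origin: middle of the floor's crest (gutter frame y 45, z 34 mm); +y uphill along the slope, +z square to it. It is 166 mm long down to the low end (gutter frame y -120, z 13.7), closed there by a lip 3 thick and just 8 above the floor: the roller leans on the lip and bulges over it, so its rear is free for a fingertip coming over the lip.
- roller: The steel roller, as roller_center; origin at its centre, x along its axis; y and z turn as it rolls.
- roller_center (a point): Centre of the loose solid polished steel roller, 44 mm in diameter, 46 long, about 0.25 kg, its axis across the gutter. Starts at the low end (gutter frame y -105, z 38 mm). Its axis is 22 above the floor, so it stands 32 proud of the walls. Let go before the crest it rolls back; past the crest it rolls on to the stop by itself.
- seat (a point): Where the roller's centre lies when parked against the tall stop: gutter frame x 0, y 81, z 53 mm. Fixed to the gutter. The stop's face is at y 103, 10 mm thick, its top at z 65.
- bolt_head (a point): Centre of the outer face of the bolt's black round head (24 mm in diameter, 8 thick), which moves with it along the gutter's +x; drawn out: gutter frame x -106, y 49, z 52 mm. The rod (10 in diameter) runs from it through a fixed dark guide block (x -41 to -29, y 37 to 61, top z 66) to the gutter. Below the overhanging head is free space.
- bolt (a joint): Travel of the bolt (m): 0 drawn out, rod clear of the gutter; 0.052 fully in at its end stop, head 5 mm short of the guide block, rod across the gutter behind the parked roller. It stays where it is left; pushing it takes about 2 N. Starts between 0 and 0.008, rod still clear.
- ink_tin: Loose closed round tin, 107 mm in diameter, 55 high, beside the gutter on its +x side; origin at the centre of its underside. To be left alone.
- tape_measure: Loose round black tape measure, 66x64x31 mm, on the board on the +x side by the top end; origin at the centre of its underside. To be left alone.
- quoin: Loose black metal locking wedge, 22x55x18 mm, on the board on the -x side by the low end; origin at the centre of its underside. To be left alone.
- short_bar: Loose grey metal bar, 21x109x22 mm, on the board on the -x side by the top end; origin at the centre of its underside. To be left alone.

How it is judged:
By the outcome, as a careful person would: the job done as asked, in the order asked, and still so for the second after the job is handed in, with the robot touching nothing.
It also fails if it takes over 48 s, if anything falls off the work surface, if the arm or the gripper's body presses on something with over 40 N, if the wrist force passes 120 N, or if a joint passes its speed limit or range.

## Robot

A 6-joint arm with a two-finger parallel gripper is mounted at the origin on a cart in front of the work surface, level with it; the furniture and walls round the work are solid. World frame = base frame: x ahead of the robot, y to its left, z up, the work surface at z = 0. Lengths are in m, angles in rad, forces in N, time in s.
With the tool pointing down it reaches from about 0.35 to 0.85 m from the base axis. Payload 8.1 kg.
Tool frame: the origin (TCP) lies midway between the tips of the shut fingers; the grasp point (between the pads) lies robot.grip_depth behind it (robot.grip_depth is the distance from the TCP to the grasp point, in m); z points along the fingers, y is the line along which they close (so a half turn about z gives the same grasp; the last joint's range is limited). The gripper opens to 93 mm and grips with 3 to 60 N. Pads are 15 mm wide; open, the fingers measure 128 mm over their backs; the gripper's body (75 mm by 188 mm) begins 65 mm behind the grasp point.
Start: joints at [1.198, 0.13, 1.488, -0, 1.523, -0.085], TCP at [0.17, 0.575, 0.219] pointing down, gripper open.
Joint ranges: [-2.96, 2.96], [-0.89, 2.26], [0.02, 2.5], [-1.34, 4.48], [0, 2.73], [-2.66, 2.66]. Speed limits (rad/s): [2.39, 2.39, 2.79, 3.14, 3.14, 3.14].

## Interface

Orientations are given as a rotation vector (axis times angle).
In Python, from plant import robot gives the robot as it stands.
- The arm moves only by the tool carry_out, never from a script. Its argument "rows" is a list of rows, each a list of 6 numbers: the shift along the tool's x, y, z in m, then the turn, a rotation vector about the tool's x, y, z in degrees. A call has 1 to 12 rows; each row is the pose to reach, as a shift and turn from the pose commanded when the call began, along the tool's axes at that moment; what a row does not reach only later rows make up. A row lasts 1/8 s, in which the tool goes at most 62.5 mm and 10.7 degrees, less where a joint would pass 70% of its speed; a pose out of reach is approached as far as the arm can. A call with a gripper value outside its range is refused whole. "jaw" is the closure in counts, from 0 (fully open) to 255 (shut), set as the call begins (left out, the last holds). The fingers move at their own pace and stop on an object; "force" is the grip in N (left out, the last holds). Time passes only in rows, so rows that repeat a pose let the fingers close. It gives the time, the measured TCP pose, the force, the opening and the grip force at its end, in the units of the state.
- robot.read_state(): the state, without advancing time (a new reading comes with each control period).
- robot.read_camera(name): name is "scene" or "top"; returns the picture (420x560x3 uint8, red, green, blue); there is no depth.
- robot.camera_model(name): a dict with "fx", "fy", "cx", "cy" (pixels), "R" (3x3) and "t" (3): a world point X has camera coordinates R X + t. Camera axes: x right, y down, z forward; pixel columns grow to the right and rows downward; lengths in m; the calibration is good to about 2 mm. A picture is of the moment at which its call begins. camera_model takes no time and is no camera call.
- robot.close_job(): hands the job in; it is judged then, once.
Trained networks look in the newest picture that a camera, given by its name, has taken for a name from the list of things; names that differ only in an ending like _2 or _b are one class to them, and where a whole thing is asked for, a point or a joint stands for the part that bears it (a point fixed in the world has none). Each returns a list of dicts, best first, with "conf" (0 to 1); they miss things now and then, are a little off and sometimes report something else, mostly with a low value. They report only what shows in the picture. A call takes as long as a camera call.
- robot.outline_of(camera, target): "pixels" (420x560 bool, what is visible of it) and "pixel" ([column, row] in pixels, amid what is visible of it).
The state is a dict: "t": time; "q": joint angles; "dq": joint speeds; "joint_torque": joint torques, N m; "tool_pos": TCP position; "orientation": TCP orientation; "force": force on the tool from outside, world axes, zero at the start; "wrist_torque": the same for the moment, N m; "opening": finger opening in m; "gripper_force": force on a finger pad.
Only numpy, scipy, OpenCV 4.12 (cv2) and the standard library are available. Lean on these libraries where they do the work, as an engineer would, in place of code of your own. Each camera call takes 0.05 s, during which the arm holds its last target. There are 200 camera calls.

## Working session

There is one attempt and no reset: what is moved stays moved. The work goes in short steps, Python scripts to look and compute and a tool call to move; the robot and the scene stay as the last step left them, time stands still between calls to the robot, and variables do not carry over. Pictures are saved under pics/ and viewed, at most 10 in all, crops included, and the job is handed in when it is done.

Besides the shell and the picture viewer there is one more tool, called as name(argument=value, ...) on one line, values as JSON. carry_out: Moves the arm, as the interface text tells. Its arguments: {"type":"object","properties":{"rows":{"type":"array"},"jaw":{"type":"number"},"force":{"type":"number"}},"required":["rows"]}

```bash
mkdir -p pics
python3 - <<'E'
from plant import robot
import cv2,numpy as np
print(robot.read_state(), robot.grip_depth)
for c in ("top","scene"):
    im=robot.read_camera(c); cv2.imwrite(f"pics/{c}0.png",im[:,:,::-1])
    m=robot.camera_model(c); print(c,{k:np.round(v,4).tolist() for k,v in m.items()})
    for n in ("gutter","ramp","roller","bolt_head","ink_tin","tape_measure","quoin","short_bar"):
        for d in robot.outline_of(c,n)[:2]: print(n,round(d["conf"],2),np.round(d["pixel"],1),d["pixels"].sum(), np.round(cv2.minAreaRect(np.argwhere(d["pixels"])[:,::-1].astype(np.float32))[0:3:1][0],1),cv2.minAreaRect(np.argwhere(d["pixels"])[:,::-1].astype(np.float32))[1:])
E
```

```text
{'t': 0.0, 'q': array([ 1.19760994e+00,  1.31129055e-01,  1.48924332e+00,  1.58997596e-05,
        1.52298444e+00, -8.53800852e-02]), 'dq': array([ 0.00040184, -0.00049168,  0.00023081, -0.00082046, -0.00228597,
        0.00171659]), 'joint_torque': array([-5.36686439e-04, -5.59826517e+01, -4.91767931e+01,  7.68032949e-02,
        3.47847235e-02, -1.85806493e-04]), 'tool_pos': array([0.17007112, 0.57482222, 0.21762636]), 'orientation': array([-4.50467706e-01, -3.10870708e+00,  2.69259355e-03]), 'force': array([ 0.09367205,  0.35754436, -0.26245241]), 'wrist_torque': array([0.01431917, 0.02866283, 0.01177508]), 'gripper_force': 0.0, 'opening': 0.09314765197855145} 0.0188
top {'fx': 417.7082, 'fy': 417.7082, 'cx': 277.3038, 'cy': 207.7827, 'R': [[0.1515, -0.9885, 0.0011], [-0.9685, -0.1487, -0.1996], [0.1974, 0.0292, -0.9799]], 't': [0.1636, 0.5793, 0.8331]}
gutter 0.96 [314.6 237.1] 4285 [326.3 246.5] ((68.54813385009766, 115.5536117553711), 61.55707550048828)
ramp 0.57 [325.8 228.9] 1732 [330.1 226.4] ((29.32645606994629, 67.32217407226562), 61.69924545288086)
roller 0.78 [364.5 207.
[... 841 characters left out ...]
5826110839844), 85.84036254882812)
ramp 0.89 [343.9 255.7] 2840 [352.9 259.2] ((35.724517822265625, 107.89950561523438), 83.41805267333984)
roller 0.8 [390.5 247.4] 929 [393.7 247. ] ((37.164554595947266, 28.108367919921875), 70.01689147949219)
bolt_head 0.75 [312.  307.6] 368 [313.1 300.6] ((39.00998306274414, 16.396488189697266), 82.14668273925781)
ink_tin 0.85 [323.7 207.1] 3275 [325. 208.] ((64.0, 60.0), 90.0)
tape_measure 0.86 [250.  243.5] 899 [252.5 244. ] ((34.0, 35.0), 90.0)
quoin 0.78 [381.  313.1] 580 [379.5 311. ] ((37.79914474487305, 17.052932739257812), 65.77225494384766)
short_bar 0.7 [253.  335.4] 1198 [252.3 335.1] ((72.89581298828125, 17.441329956054688), 63.43495178222656)
```

View pics/scene0.png

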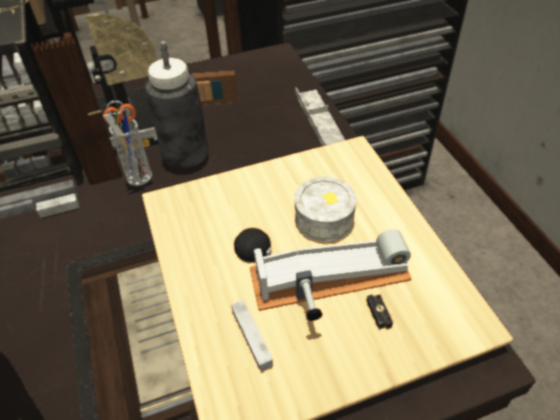

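View pics/top0.png

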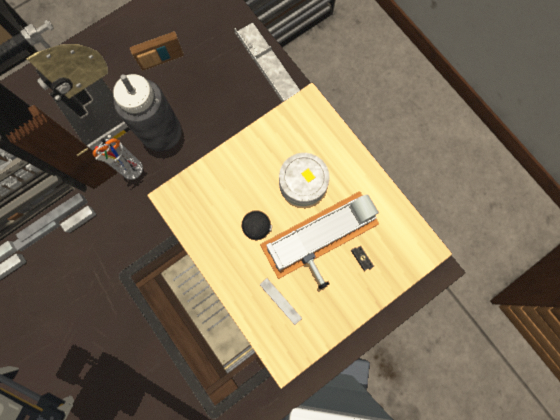

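The top view shows the gutter running from its low end with the roller at about (365,208) to the stop at about (270,255). The bolt head is at about (322,287), and the loose things are clear around it. Next I fit the gutter pose by silhouette in both cameras.

```bash
cat > h.py <<'E'
from plant import robot
import cv2,numpy as np
from scipy.optimize import minimize
M={c:robot.camera_model(c) for c in("top","scene")}
def proj(c,X):
    m=M[c];Y=np.asarray(X)@m["R"].T+m["t"]
    return np.c_[m["fx"]*Y[:,0]/Y[:,2]+m["cx"],m["fy"]*Y[:,1]/Y[:,2]+m["cy"]]
def box(x0,x1,y0,y1,z0,z1): return np.array([[x,y,z] for x in(x0,x1) for y in(y0,y1) for z in(z0,z1)])/1000.
def cyl(c,r,h0,h1):  # axis x
    a=np.linspace(0,2*np.pi,40);return np.array([[c[0]+h,c[1]+r*np.cos(t),c[2]+r*np.sin(t)] for h in(h0,h1) for t in a])/1000.
def prism(y0,z0,y1,z1): return np.array([[x,y,z] for x in(-28,28) for (y,z) in((y0,6),(y0,z0),(y1,6),(y1,z1))])/1000.
def w(p,X):
    c,s=np.cos(p[2]),np.sin(p[2]);X=np.atleast_2d(X);return np.c_[p[0]+c*X[:,0]-s*X[:,1],p[1]+s*X[:,0]+c*X[:,1],X[:,2]+.033]
def ren(c,p,parts,S=4):
    im=np.zeros((420*S,560*S),np.uint8)
    for X in parts: cv2.fillConvexPoly(im,cv2.convexHull(np.round(S*(proj(c,w(p,X))+.5)-.5).astype(np.int32)),1)
    return cv2.resize(im.astype(np.float32),(560,420),interpolation=cv2.INTER_AREA)
def inv(c,uv,z):
    m=M[c];d=m["R"].T@np.array([(uv[0]-m["cx"])/m["fx"],(uv[1]-m["cy"])/m["fy"],1]);o=-m["R"].T@m["t"];return o+d*(z-o[2])/d[2]
E
cat > fit.py <<'E'
from h import *
msk={}
for c in M:
    robot.read_camera(c)
    for n in("gutter","roller","bolt_head","ramp"): msk[c,n]=robot.outline_of(c,n)[0]["pixels"]
    im=robot.read_camera(c)
    o=im.copy(); o[msk[c,"gutter"]]=(255,0,0);o[msk[c,"bolt_head"]]=(0,0,255);o[msk[c,"roller"]]=(0,255,0)
    cv2.imwrite(f"pics/o_{c}.png",cv2.resize(o[160:360,200:440],None,fx=3,fy=3)[:,:,::-1])
body=[box(-42,42,-125,125,0,6),prism(-123,25.7,45,46),prism(45,46,103,41),box(-28,28,103,113,6,65)]
guide=[box(-41,-29,37,61,6,66)]; rol=[cyl((0,-105,38),22,-23,23)]
def cost(p,cams=("top","scene")):
    e=0
    for c in cams:
        t=(msk[c,"gutter"]|msk[c,"roller"]|msk[c,"bolt_head"]|msk[c,"ramp"]).astype(float)
        r=ren(c,p,body+guide+rol+[cyl((-100,49,52),5,0,70),cyl((-106+p[3]*1e3,49,52),12,0,8)])
        r2=ren(c,p,rol);e+=np.abs(t-r).sum()+np.abs(r2-msk[c,"roller"]).sum()
        r3=ren(c,p,[cyl((-106+p[3]*1e3,49,52),12,0,8)])
    return e
lo=inv("top",(364,208),.071);st=inv("top",(270,252),.07)
d=(st-lo)[:2];yaw=np.arctan2(-d[0],d[1]);q=lo[:2]+d*105/213
print(lo,st,np.hypot(*d),yaw)
for cams in (("top",),("scene",),("top","scene")):
    s=np.array([*q,yaw,.004])
    for k in range(3):
        r=minimize(cost,s,args=(cams,),method="Nelder-Mead",options=dict(initial_simplex=s+np.vstack([np.zeros(4),np.diag([.008,.008,.05,.006])/(k+1)])));s=r.x
    print(cams,np.round(r.x,4),r.fun)
p=r.x
for n,X in dict(roller=(0,-105,38),seat=(0,81,53),head=(-106+p[3]*1e3,49,52)).items(): print(n,np.round(w(p,np.array(X)/1e3)[0],4))
for n,h in dict(ink_tin=.055,tape_measure=.031,quoin=.018,short_bar=.022).items():
    for c in M:
        P=inv(c,robot.outline_of(c,n)[0]["pixel"],.033+h*.7); a,b=np.cos(p[2]),np.sin(p[2]);v=P[:2]-p[:2];print(n,np.round([a*v[0]+b*v[1],-b*v[0]+a*v[1]],3))
E
python3 fit.py
```

```text
[0.57241204 0.06884783 0.071     ] [0.45119605 0.24996429 0.07      ] 0.21793688835473082 0.5898034268908309
('top',) [0.5098 0.1517 0.6394 0.005 ] 289.25
('scene',) [0.511  0.151  0.6425 0.0055] 450.5625
('top', 'scene') [0.5105 0.1512 0.6393 0.0055] 780.625
roller [0.5731 0.0669 0.071 ]
seat [0.4622 0.2162 0.086 ]
head [0.4006 0.1306 0.085 ]
ink_tin [ 0.119 -0.02 ]
ink_tin [-0.017  0.021]
tape_measure [0.078 0.114]
tape_measure [0.071 0.115]
quoin [-0.087 -0.054]
quoin [-0.092 -0.053]
short_bar [-0.088  0.138]
short_bar [-0.093  0.137]
```

```bash
cat > go.py <<'E'
import sys
from h import *
from scipy.spatial.transform import Rotation as Ro
P=np.array([.5105,.1512,.6393])
s=robot.read_state();R=Ro.from_rotvec(s["orientation"])
Rt=Ro.from_matrix(np.array([[-np.sin(P[2]),np.cos(P[2]),0],[np.cos(P[2]),np.sin(P[2]),0],[0,0,-1]]).T)
v=w(P,np.array([s["tool_pos"]-[P[0],P[1],.033]])*0)[0]
a,b=np.cos(P[2]),np.sin(P[2]);d=s["tool_pos"][:2]-P[:2]
print("t",round(s["t"],2),"tcp in gutter mm",np.round([1e3*(a*d[0]+b*d[1]),1e3*(-b*d[0]+a*d[1]),1e3*(s["tool_pos"][2]-.033)],1),"F",np.round(s["force"],1),"open",s["opening"],"q",np.round(s["q"],2))
for arg in sys.argv[1:]:
    g=np.array([float(k) for k in arg.split(",")])/1e3
    X=w(P,g)[0];print(arg,"shift",np.round(R.inv().apply(X-s["tool_pos"]),4),"turn",np.round((R.inv()*Rt).as_rotvec(degrees=True),2))
E
python3 go.py 0,0,180 0,-160,150 0,-160,30
```

```text
t 1.9 tcp in gutter mm [-20.  543.3 185.6] F [-0.4 -0.3  0. ] open 0.09240565607132355 q [ 1.2   0.13  1.49  0.    1.52 -0.09]
0,0,180 shift [-0.4466 -0.3101  0.0056] turn [-0.    0.   36.88]
0,-160,150 shift [-0.5746 -0.4061  0.0356] turn [-0.    0.   36.88]
0,-160,30 shift [-0.5746 -0.4061  0.1556] turn [-0.    0.   36.88]
```

View pics/o_top.png

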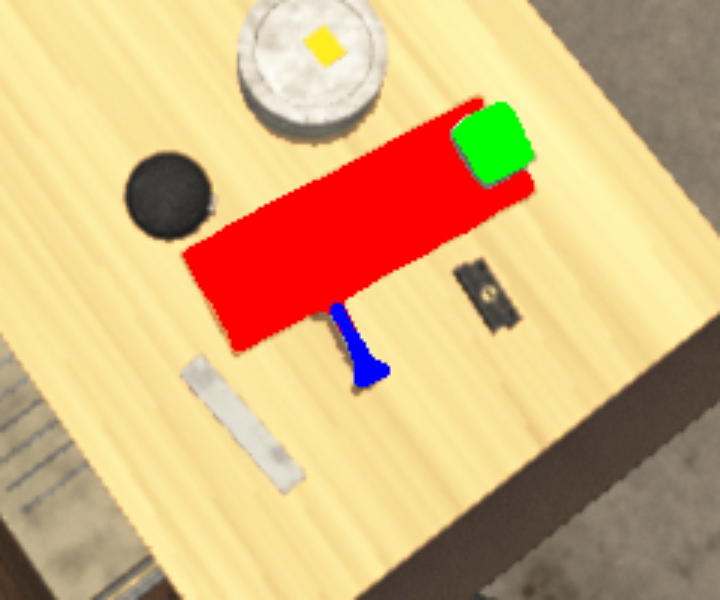

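The outlines fit the picture cleanly: gutter red, roller green at the low end, bolt blue. I'm moving to the pre-push pose with the fingers shut.

carry_out(rows=[[-0.03,-0.02,0,0,0,2],[-0.08,-0.056,0,0,0,7],[-0.13,-0.09,0.0,0,0,12],[-0.18,-0.125,0,0,0,17],[-0.23,-0.16,0,0,0,22],[-0.28,-0.195,0,0,0,27],[-0.33,-0.23,0,0,0,31],[-0.38,-0.265,0,0,0,34],[-0.43,-0.3,0.005,0,0,36.88],[-0.48,-0.335,0.01,0,0,36.88],[-0.53,-0.37,0.02,0,0,36.88],[-0.5746,-0.4061,0.0356,0,0,36.88]], jaw=255, force=20)

```text
t: 3.4
tool_pos: [0.6077, 0.0209, 0.1835]
orientation: [1.411, 2.805, 0.001]
force: [-0.4, 1.6, 0.1]
opening: 0.0004
gripper_force: 0.0
```

carry_out(rows=[[0,0,0,0,0,0],[0,0,0,0,0,0],[0,0,0,0,0,0]])

```text
t: 3.78
tool_pos: [0.6058, 0.0241, 0.1838]
orientation: [1.408, 2.807, 0.001]
force: [-0.2, 0.1, 0.3]
opening: 0.0001
gripper_force: 0.0
```

```bash
python3 go.py 0,-160,150 0,-160,30 0,-150,30; python3 -c "
from h import *
im=robot.read_camera('scene');cv2.imwrite('pics/s1.png',cv2.resize(im[100:400,200:560],None,fx=2,fy=2)[:,:,::-1])"
```

```text
t 3.77 tcp in gutter mm [   0.7 -158.9  150.8] F [-0.2  0.1  0.3] open 0.00014973135746754532 q [-0.04  0.16  1.51  0.    1.46 -0.69]
0,-160,150 shift [-0.0011 -0.0007  0.0008] turn [0.05 0.02 0.09]
0,-160,30 shift [-0.0011 -0.0008  0.1208] turn [0.05 0.02 0.09]
0,-150,30 shift [ 0.0089 -0.0008  0.1208] turn [0.05 0.02 0.09]
```

View pics/s1.png

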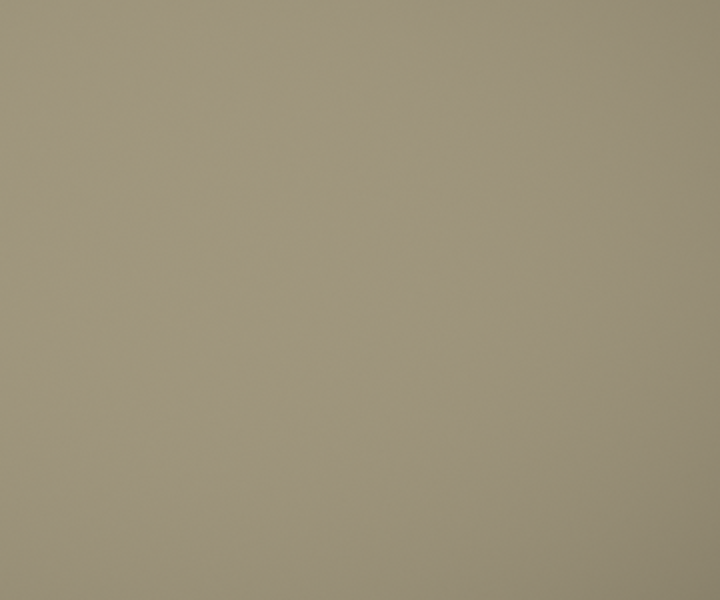

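The scene camera is blocked by the arm, so I'll use the top camera. Now lowering behind the roller and approaching slowly.

carry_out(rows=[[0,-0.0007,0.03,0,0,0],[0,-0.0007,0.07,0,0,0],[0,-0.0007,0.105,0,0,0],[0,-0.0007,0.119,0,0,0],[0.008,-0.0007,0.119,0,0,0],[0.014,-0.0007,0.119,0,0,0],[0.018,-0.0007,0.119,0,0,0],[0.021,-0.0007,0.119,0,0,0],[0.021,-0.0007,0.119,0,0,0]])

```text
t: 4.95
tool_pos: [0.593, 0.0394, 0.0645]
orientation: [1.41, 2.807, 0.0]
force: [-0.8, -0.8, -0.9]
opening: 0.0005
gripper_force: 0.0
```

```bash
python3 go.py 0,-130,32 ; python3 -c "
from h import *
im=robot.read_camera('top');cv2.imwrite('pics/t1.png',cv2.resize(im[140:340,230:430],None,fx=3,fy=3)[:,:,::-1])"
```

```text
t 4.95 tcp in gutter mm [  -0.4 -138.9   31.5] F [-0.8 -0.8 -0.9] open 0.0005481075341613152 q [-0.02  0.24  1.66  0.    1.25 -0.66]
0,-130,32 shift [ 0.0089  0.0004 -0.0005] turn [0.03 0.02 0.01]
```

View pics/t1.png

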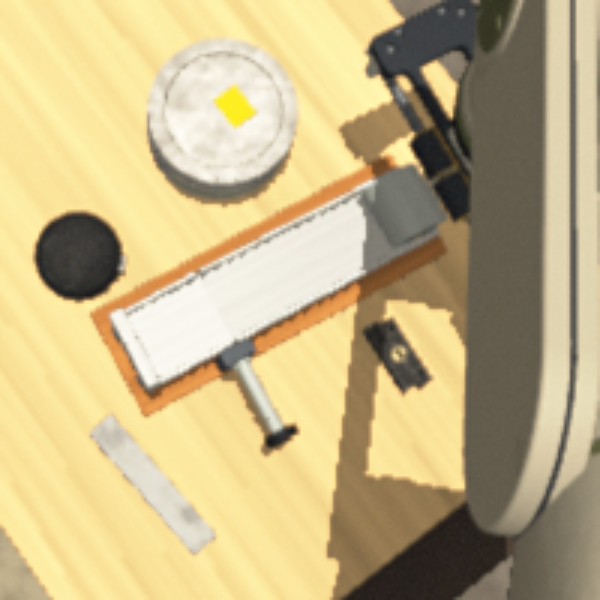

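The fingers are right behind the roller and centred on it. Pushing up the slope now.

carry_out(rows=[[0.004,0,-0.0005,0,0,0],[0.01,0,-0.001,0,0,0],[0.018,0,-0.002,0,0,0],[0.028,0,-0.0033,0,0,0],[0.038,0,-0.0045,0,0,0],[0.048,0,-0.0058,0,0,0],[0.058,0,-0.007,0,0,0],[0.068,0,-0.0082,0,0,0],[0.078,0,-0.0095,0,0,0],[0.087,0,-0.0107,0,0,0],[0.094,0,-0.0115,0,0,0],[0.1,0,-0.0122,0,0,0]])

```text
t: 6.5
tool_pos: [0.533, 0.1199, 0.0763]
orientation: [1.411, 2.807, -0.0]
force: [1.2, -1.5, 0.7]
opening: 0.0003
gripper_force: 0.6
```

```bash
python3 go.py 0,-39,44 ; python3 -c "
from h import *
im=robot.read_camera('top');cv2.imwrite('pics/t2.png',cv2.resize(im[140:340,230:430],None,fx=3,fy=3)[:,:,::-1])"
```

```text
t 6.5 tcp in gutter mm [ -0.6 -38.6  43.3] F [ 1.2 -1.5  0.7] open 0.00029352014434414457 q [ 0.13  0.1   1.79 -0.    1.25 -0.51]
0,-39,44 shift [-0.0004  0.0006 -0.0007] turn [0.   0.   0.01]
```

View pics/t2.png

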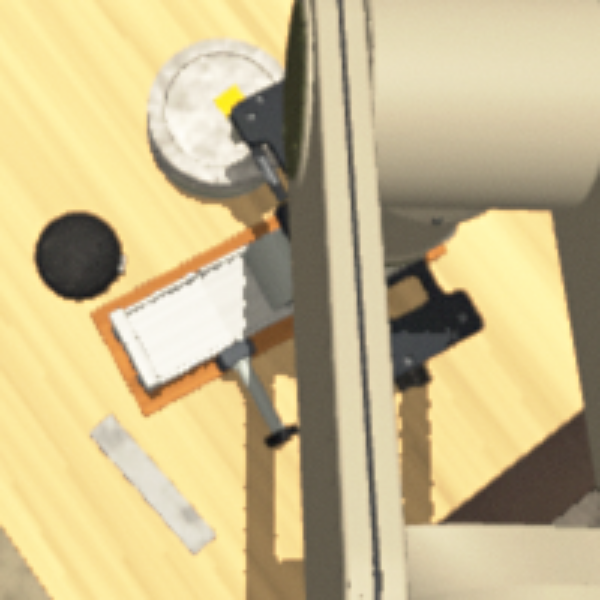

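The roller front is at about (265,270) with 2 N on the fingers, so contact holds. Continuing over the crest, slowing there.

carry_out(rows=[[0.005,0,-0.0006,0,0,0],[0.012,0,-0.0015,0,0,0],[0.02,0,-0.0025,0,0,0],[0.028,0,-0.0034,0,0,0],[0.036,0,-0.0044,0,0,0],[0.043,0,-0.0053,0,0,0],[0.049,0,-0.006,0,0,0],[0.054,0,-0.0066,0,0,0],[0.059,0,-0.007,0,0,0],[0.064,0,-0.007,0,0,0],[0.07,0,-0.0065,0,0,0],[0.076,0,-0.006,0,0,0]])

```text
t: 8.05
tool_pos: [0.4876, 0.1808, 0.0821]
orientation: [-1.411, -2.807, 0.0]
force: [0.8, -1.2, -0.2]
opening: 0.0007
gripper_force: 0.0
```

```bash
python3 go.py 0,48,47 ; python3 -c "
from h import *
im=robot.read_camera('top');cv2.imwrite('pics/t3.png',cv2.resize(im[140:340,230:430],None,fx=3,fy=3)[:,:,::-1])
for c in M:
  robot.read_camera(c)
  for d in robot.outline_of(c,'roller')[:2]: print(c,d['conf'],d['pixel'],d['pixels'].sum(),proj(c,w([.5105,.1512,.6393],np.array([0,.081,.053]))))"
```

```text
t 8.05 tcp in gutter mm [-0.7 37.4 49.1] F [ 0.8 -1.2 -0.2] open 0.0006714710104300081 q [ 0.26  0.03  1.86  0.    1.26 -0.38]
0,48,47 shift [0.0106 0.0007 0.0021] turn [-0.01 -0.01 -0.  ]
```

View pics/t3.png

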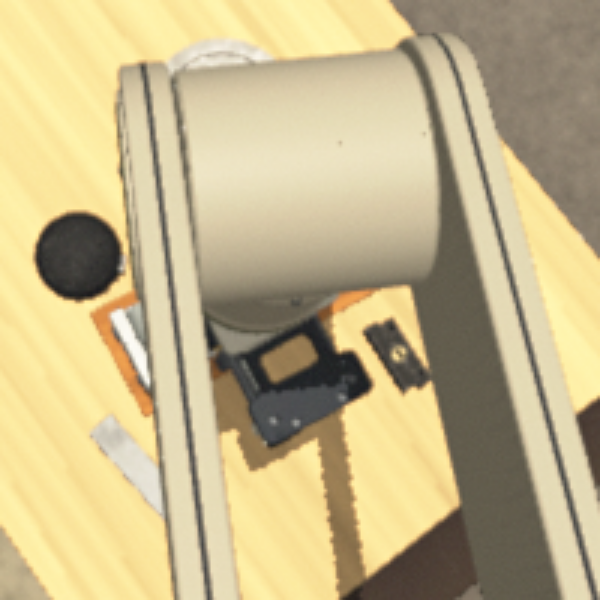

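The arm hides the roller; only the stop's edge shows at about (130,345). I'm nudging on to near the seat contact, watching the force, then lifting away.

carry_out(rows=[[0.003,0,0.0005,0,0,0],[0.006,0,0.001,0,0,0],[0.009,0,0.0015,0,0,0],[0.011,0,0.002,0,0,0],[0.011,0,0.002,0,0,0]])

```text
t: 8.93
tool_pos: [0.4812, 0.1895, 0.0802]
orientation: [-1.41, -2.807, 0.0]
force: [0.4, 0.4, 0.1]
opening: 0.0005
gripper_force: 0.0
```

carry_out(rows=[[-0.004,0,0,0,0,0],[-0.008,0,-0.01,0,0,0],[-0.008,0,-0.04,0,0,0],[-0.008,0,-0.08,0,0,0],[-0.03,-0.04,-0.09,0,0,0],[-0.06,-0.08,-0.09,0,0,0],[-0.08,-0.12,-0.09,0,0,0],[-0.1,-0.16,-0.09,0,0,0],[-0.12,-0.18,-0.09,0,0,0],[-0.12,-0.18,-0.09,0,0,0]])

```text
t: 10.18
tool_pos: [0.4086, -0.0161, 0.1712]
orientation: [1.415, 2.803, 0.0]
force: [-0.1, -0.4, -0.4]
opening: 0.0003
gripper_force: 0.0
```

```bash
python3 go.py -145,49,43 ; python3 -c "
from h import *
im=robot.read_camera('top');cv2.imwrite('pics/t4.png',cv2.resize(im[140:340,230:430],None,fx=3,fy=3)[:,:,::-1])
for c in M:
  robot.read_camera(c)
  for d in robot.outline_of(c,'roller')[:2]: print(c,d['conf'],d['pixel'],d['pixels'].sum(),proj(c,w([.5105,.1512,.6393],np.array([0,.081,.053]))))"
```

```text
t 10.18 tcp in gutter mm [-181.6  -73.5  138.2] F [-0.1 -0.4 -0.4] open 0.00026297164828269464 q [-0.16 -0.39  2.05 -0.    1.48 -0.8 ]
-145,49,43 shift [0.1227 0.0361 0.0951] turn [ 0.05  0.08 -0.19]
top 0.71 [287.4, 247.0] 500 [[287.17380381 248.41219253]]
```

View pics/t4.png

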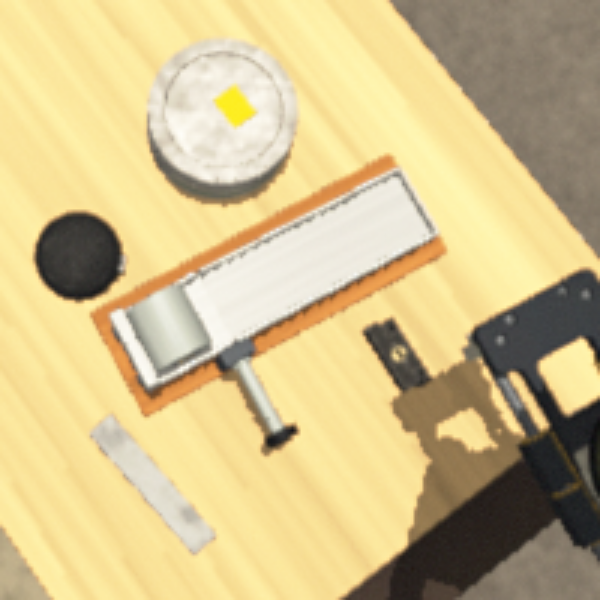

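The roller is parked against the stop: the network puts it at (287,247), against the expected (287,248). Next I position outside the bolt head.

carry_out(rows=[[0.03,0.01,0,0,0,0],[0.07,0.025,0,0,0,0],[0.11,0.04,0.0,0,0,0],[0.1227,0.046,0.01,0,0,0],[0.1227,0.046,0.03,0,0,0],[0.1227,0.046,0.06,0,0,0],[0.1227,0.046,0.085,0,0,0],[0.1227,0.046,0.095,0,0,0],[0.1227,0.046,0.095,0,0,0],[0.1227,0.046,0.095,0,0,0]])

```text
t: 11.68
tool_pos: [0.373, 0.1116, 0.0762]
orientation: [1.41, 2.806, 0.001]
force: [-0.4, 0.5, -0.2]
opening: 0.0005
gripper_force: 0.0
```

```bash
python3 go.py -118,49,43 -71.5,49,43 ; python3 -c "
from h import *
for c in M:
  im=robot.read_camera(c);cv2.imwrite('pics/%s5.png'%c,cv2.resize(im[180:340,230:430],None,fx=3,fy=3)[:,:,::-1])"
```

```text
t 11.68 tcp in gutter mm [-134.    50.3   43.2] F [-0.4  0.5 -0.2] open 0.00053717381628322 q [ 0.16 -0.36  2.21 -0.    1.29 -0.48]
-118,49,43 shift [-0.0013  0.016   0.0003] turn [0.07 0.04 0.  ]
-71.5,49,43 shift [-0.0013  0.0625  0.0003] turn [0.07 0.04 0.  ]
```

View pics/top5.png

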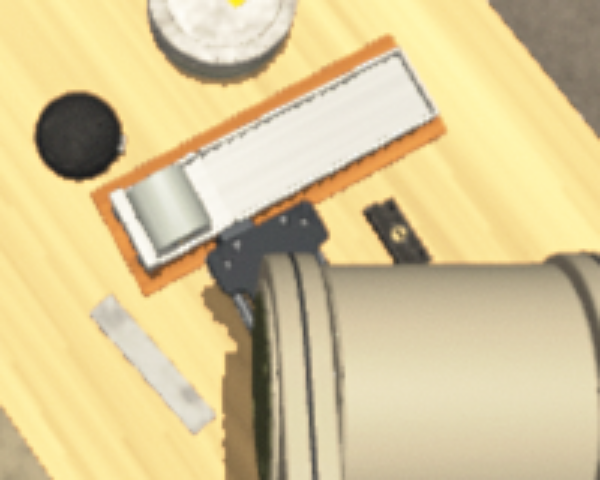

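The roller is still parked and the tool is outside the head. Pushing the bolt slowly.

carry_out(rows=[[-0.001,0.006,0,0,0,0],[-0.001,0.012,0,0,0,0],[-0.001,0.018,0,0,0,0],[-0.001,0.023,0,0,0,0],[-0.001,0.028,0,0,0,0],[-0.001,0.033,0,0,0,0],[-0.001,0.038,0,0,0,0],[-0.001,0.043,0,0,0,0],[-0.001,0.048,0,0,0,0],[-0.001,0.052,0,0,0,0],[-0.001,0.055,0,0,0,0],[-0.001,0.055,0,0,0,0]])

```text
t: 13.28
tool_pos: [0.4172, 0.1437, 0.0753]
orientation: [1.41, 2.807, 0.0]
force: [0.2, -0.7, 0.4]
opening: 0.0005
gripper_force: 0.0
```

carry_out(rows=[[0,0.002,0,0,0,0],[0,0.004,0,0,0,0],[0,0.004,0,0,0,0]])

```text
t: 13.65
tool_pos: [0.4203, 0.146, 0.0753]
orientation: [1.411, 2.807, 0.0]
force: [-0.1, 0.3, 0.9]
opening: 0.0005
gripper_force: 0.2
```

carry_out(rows=[[0,0.002,0,0,0,0],[0,0.0035,0,0,0,0]])

```text
t: 13.9
tool_pos: [0.423, 0.1481, 0.0752]
orientation: [-1.411, -2.807, 0.0]
force: [-1.3, -1.2, 0.1]
opening: 0.0005
gripper_force: 0.8
```

carry_out(rows=[[0,0.002,0,0,0,0],[0,0.0025,0,0,0,0]])

```text
t: 14.15
tool_pos: [0.425, 0.1496, 0.0752]
orientation: [-1.411, -2.807, 0.0]
force: [-0.9, -1.2, -0.1]
opening: 0.0003
gripper_force: 0.8
```

```bash
python3 go.py -65,49,43; python3 -c "
from h import *
im=robot.read_camera('scene');cv2.imwrite('pics/s6.png',cv2.resize(im[180:380,230:430],None,fx=3,fy=3)[:,:,::-1])
for c in M:
  robot.read_camera(c)
  for d in robot.outline_of(c,'bolt_head')[:2]: print(c,d['conf'],d['pixel'],d['pixels'].sum())"
```

```text
t 14.15 tcp in gutter mm [-69.6  49.7  42.2] F [-0.9 -1.2 -0.1] open 0.0002976267813377363 q [ 0.22 -0.16  2.05 -0.    1.26 -0.41]
-65,49,43 shift [-0.0007  0.0046 -0.0008] turn [-0.  0.  0.]
```

Still sliding at about 1.5 N, so not at the end stop yet.

carry_out(rows=[[0,0.002,0,0,0,0],[0,0.003,0,0,0,0]])

```text
t: 14.65
tool_pos: [0.4257, 0.1502, 0.075]
orientation: [-1.41, -2.805, 0.006]
force: [-12.7, -9.9, 10.4]
opening: 0.0007
gripper_force: 8.2
```

carry_out(rows=[[0,0.0015,0,0,0,0],[0,0.002,0,0,0,0]])

```text
t: 14.9
tool_pos: [0.4258, 0.1502, 0.0749]
orientation: [-1.409, -2.803, 0.012]
force: [-21.2, -14.9, 19.5]
opening: 0.0008
gripper_force: 13.5
```

carry_out(rows=[[0,0.0015,0,0,0,0],[0,0.002,0,0,0,0]])

```text
t: 15.15
tool_pos: [0.4259, 0.1503, 0.0747]
orientation: [-1.408, -2.801, 0.018]
force: [-29.2, -23.0, 27.3]
opening: 0.0005
gripper_force: 19.5
```

The hard stop is reached: the force jumps while the pose holds. Backing off and checking.

carry_out(rows=[[0,-0.006,0,0,0,0],[0,-0.016,0,0,0,0],[0,-0.03,0,0,0,0],[0,-0.035,-0.02,0,0,0],[0,-0.035,-0.06,0,0,0],[-0.04,-0.05,-0.09,0,0,0],[-0.08,-0.07,-0.1,0,0,0],[-0.12,-0.1,-0.1,0,0,0],[-0.16,-0.12,-0.1,0,0,0],[-0.18,-0.12,-0.1,0,0,0],[-0.18,-0.12,-0.1,0,0,0]])

```text
t: 16.52
tool_pos: [0.4419, -0.0633, 0.1753]
orientation: [1.414, 2.805, 0.0]
force: [-0.3, 0.7, -0.5]
opening: 0.0007
gripper_force: 0.0
```

```bash
python3 go.py; python3 -c "
from h import *
P=[.5105,.1512,.6393]
im=robot.read_camera('top');cv2.imwrite('pics/t7.png',cv2.resize(im[170:320,230:430],None,fx=4,fy=4)[:,:,::-1])
for n in('bolt_head','roller'):
  for d in robot.outline_of('top',n)[:1]: print(n,d['conf'],d['pixel'])
print('expect outer face, seat',proj('top',w(P,np.array([[-.054,.049,.052],[0,.081,.053]]))))"
```

```text
t 16.52 tcp in gutter mm [-183.1 -131.2  142.3] F [-0.3  0.7 -0.5] open 0.0006663035222821452 q [-0.26 -0.28  1.95  0.    1.46 -0.89]
bolt_head 0.65 [304.9, 253.4]
roller 0.95 [284.9, 248.5]
expect outer face, seat [[313.8422843  264.71760836]
 [287.17380381 248.41219253]]
```

View pics/t7.png

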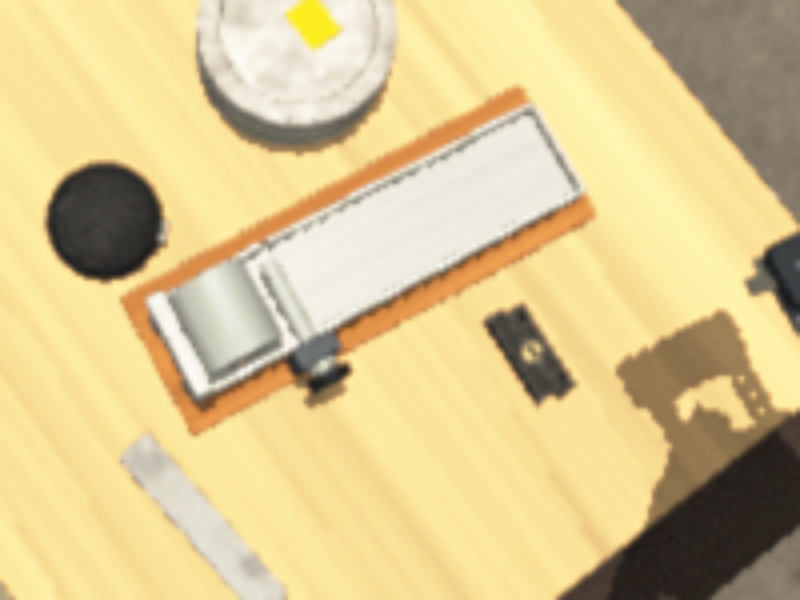

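The rod crosses the gutter behind the parked roller at about (285,295). The head is by the guide at (325,380), and the loose things haven't moved. Handing in.

```bash
python3 -c "
from plant import robot
print(robot.close_job())"
```

```text
the job is handed in; nothing more can be done
None
```

The roller is parked in the dip against the stop, the bolt is pushed in to its end stop with its rod barring the gutter behind the roller, the loose things look unmoved in the last picture, and the job was handed in at about 16.5 s (verdict not shown).

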